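# Load a label roll and hold the dancer at its index

### The job

Get the bottle labeller ready for threading: put the label roll with the red core on the upright spindle, lowering it all the way down onto the turntable before you let go of it. Then take the black knob of the spring-loaded dancer, pull it out until its yellow pointer stands at the red index clip, and finish still holding it there so that a colleague can thread the labels; do not let the dancer snap back, and leave the bottles, the jar, the tape and the blue-cored roll where they stand.

Things in the scene. Friction and masses are not known exactly. Their poses are not given: they have to be found in the camera images.
- labeller: Bench labelling machine, plinth 250 (x) by 500 mm (y), top plate 47 mm above the table; fixed. Origin at the centre of its underside, z up, x from its front to its back, y along its length. In its frame: spindle at (0, -150) mm; dancer track along y at x = 30, y = -45 to 125 mm; at the left end guide rollers (y = 135 to 140), a bottle station and a drive case (y over 160), all ending below 140 mm.
- spindle_seat (a point): Centre of the upper face of the grey turntable (130 mm across, 58 mm above the table), on the spindle's axis, where the roll's underside must rest. The steel spindle is 22 mm in diameter and rises 66 mm above this point, the last 14 mm tapering to 8 mm. The turntable turns stiffly about the vertical. Axes as the labeller's.
- red_roll: The roll to load: white paper label roll with a red plastic core and a red band round it, standing on end, loose. 62 mm outer diameter, 50 mm tall, bore 25.4 mm right through, about 0.13 kg. Origin at the centre of its underside, z up along the bore. It starts in either of two places right of the labeller, the blue one in the other.
- blue_roll: A like roll, same size, with a blue core and blue band; not wanted, leave it standing. Origin at the centre of its underside.
- dancer (a joint): Travel in m of the dancer, a carriage on two rods on the labeller: 0 at its spring stop (the start), growing along the labeller's +y as it is pulled out, up to 0.10. The spring pulls it back with about 4 N at 0, rising by 0.8 N per 10 mm, and returns it when let go.
- knob (a point): Centre of the dancer's black pull knob, an upright cylinder 25 mm in diameter, 40 mm tall, on top of the dancer's white roller (20 mm in diameter, 46 mm tall); its top is 20 mm above this point, 156 mm above the table. Nothing within 80 mm of it reaches as high as its lower end. It moves with the dancer; axes as the labeller's.
- pointer (a point): Tip of the dancer's yellow pointer, over the white scale on the far side of the track; it moves with the dancer. It lies 57 mm along the labeller's +x from the knob's axis, at the same y. Axes as the labeller's.
- index_clip: Red index clip on the scale's far edge, 20 mm long, 12 mm wide along the travel, white line in its middle; fixed, set somewhere between 45 and 85 mm of travel. Origin on that line, at the labeller's top plate; its y is the direction of travel. The pointer stands at the index when its y in this frame is 0; within the clip's width (6 mm either way) is good.
- station_bottle: White plastic bottle with a red cap, 48 mm across, 86 mm tall, loose; origin at the centre of its underside. It stands in the labelling station at the left end of the labeller; leave it.
- bottle_a: White plastic bottle with a red cap, 48 mm across, 86 mm tall, loose; origin at the centre of its underside. It waits on the table left of the labeller; leave it.
- bottle_b: White plastic bottle with a red cap, 48 mm across, 86 mm tall, loose; origin at the centre of its underside. It waits on the table left of the labeller; leave it.
- amber_jar: Amber jar with a black cap, 52 mm across, 100 mm tall, loose, on the table to the right and rear; origin at the centre of its underside; leave it.
- tape_roll: Ring of amber packing tape lying flat, 84 mm across, 25 mm tall, loose, on the table to the right; origin at the centre of its underside; leave it.

How it is judged:
By the outcome, as a careful person would: the job done as asked, in the order asked, and still so for the second after the job is handed in, while the arm keeps its last pose, push and grip.
It also fails if it takes over 54 s, if anything falls off the work surface, if the arm or the gripper's body presses on something with over 40 N, if the wrist force passes 120 N, or if a joint passes its speed limit or range.

### The arm

A 6-joint arm with a two-finger parallel gripper is mounted at the origin on the work surface. World frame = base frame: x ahead of the robot, y to its left, z up, the work surface at z = 0. Lengths are in m, angles in rad, forces in N, time in s.
With the tool pointing down it reaches from about 0.425 to 0.95 m from the base axis. Payload 3.5 kg.
Tool frame: the origin (TCP) lies at the very end of the fingers, on their centre line; the grasp point (between the pads) lies 19 mm behind it (ctrl.grip_point_offset is the distance from the TCP to the grasp point, in m); z points along the fingers, y is the line along which they close (so a half turn about z gives the same grasp; the last joint's range is limited). The gripper opens to 85 mm and grips with 20 to 120 N. Pads are 22 mm wide; open, the fingers measure 114 mm over their backs; the gripper's body (76 mm by 85 mm) begins 54 mm behind the grasp point. The pads swing forward as they close: fully open they stand 13 mm farther back than shut.
Start: joints at [1.086, 0.286, 1.577, -0, 1.279, -0.15], TCP at [0.222, 0.638, 0.231] pointing down, gripper open.
Joint ranges: [-2.77, 2.77], [-0.9, 2.22], [0.21, 2.48], [-1.53, 4.67], [0.24, 2.81], [-2.84, 2.84]. Speed limits (rad/s): [2.79, 2.79, 3.14, 3.14, 3.14, 3.14].

### API

Orientations are given as a unit quaternion [x, y, z, w].
In Python, from plant import ctrl gives the robot as it stands. The module is installed in compiled form; this text tells all that it offers.
- The arm moves only by the shell command python3 -m pendant 'ROWS' [OPENING] [FORCE]. ROWS is JSON, a list of rows, each an object of numbers: "dx", "dy", "dz": the shift along the tool's x, y, z in cm; "twist": the turn about the tool's z in degrees. A call has 1 to 10 rows; each row is the pose to reach, as a shift and turn from the pose commanded when the call began, along the tool's axes at that moment; what a row does not reach only later rows make up. A row lasts 1/8 s, in which the tool goes at most 62.5 mm and 10.7 degrees, less where a joint would pass 70% of its speed; a pose out of reach is approached as far as the arm can. A call with a gripper value outside its range is refused whole. OPENING is the opening in per cent of the stroke, from 0 (shut) to 100 (fully open), set as the call begins (- or left out, the last holds). The fingers move at their own pace and stop on an object; FORCE is the grip in N (left out, the last holds). Time passes only in rows, so rows that repeat a pose let the fingers close. It gives the time, the measured TCP pose, the force, the opening and the grip force at its end, in the units of the state.
- ctrl.get_state(): the state, without advancing time (a new reading comes with each control period).
- ctrl.read_camera(name): name is "scene" or "side" or "wrist"; returns a dict with "img" (480x640x3 uint8, red, green, blue), "depth" (480x640 float32, m along the optical axis (not along the pixel's ray), 0 where there is no reading), "camera_matrix" (3x3 intrinsics, pixels), "xyz" and "rotation" of the camera in the world; the wrist camera has in their place "tool_from_camera" (4x4, takes a point from camera to tool coordinates, whose origin is the TCP and whose axes are the flange's). Camera axes: x right, y up, looking along -z (the intrinsics and any distortion apply to the point x, -y, -z); pixel columns grow to the right and rows downward; lengths in m; the calibration is good to about 2 mm. The wrist camera is an equidistant fisheye: a pixel r from the principal point sees the ray r / f radians off the axis. A picture is of the moment at which its call begins: read the wrist's pose just before it.
- ctrl.sign_off(): hands the job in; it is judged then, once.
The state is a dict: "time": time; "qpos": joint angles; "dq": joint speeds; "joint_efforts": joint torques, N m; "eef_pos": TCP position; "tcp_rot": TCP orientation; "contact_force": force on the tool from outside, world axes, zero at the start; "wrist_torque": the same for the moment, N m; "opening": opening from 0.0 (shut) to 1.0 (fully open); "finger_force": force on a finger pad.
Only numpy, scipy, OpenCV 4.12 (cv2) and the standard library are available. Lean on these libraries where they do the work, as an engineer would, in place of code of your own. Each camera call takes 0.05 s, during which the arm holds its last target. There are 200 camera calls.

## Working session

There is one attempt and no reset: what is moved stays moved. The work goes in short steps, Python scripts to look and compute and a shell command to move; the robot and the scene stay as the last step left them, time stands still between calls to the robot, and variables do not carry over. Pictures are saved under pics/ and viewed, at most 10 in all, crops included, and the job is handed in when it is done.

```bash
mkdir -p pics; cat > h.py <<'E'
import numpy as np, cv2
from plant import ctrl
from scipy.spatial.transform import Rotation as R
def cam(name):
    s=ctrl.get_state(); c=ctrl.read_camera(name)
    if name=='wrist':
        T=np.eye(4); q=np.array(s['tcp_rot'])
        T[:3,:3]=R.from_quat(q).as_matrix() if q.shape==(4,) else q
        T[:3,3]=s['eef_pos']; M=T@np.array(c['tool_from_camera']); c['rotation']=M[:3,:3]; c['xyz']=M[:3,3]
    else:
        r=np.array(c['rotation']); c['rotation']=r if r.shape==(3,3) else R.from_quat(r).as_matrix()
    c['name']=name; return c
def save(c,f): cv2.imwrite(f,c['img'][:,:,::-1])
def ray(c,u,v):
    K=np.array(c['camera_matrix']); x=(u-K[0,2])/K[0,0]; y=(v-K[1,2])/K[1,1]
    if c['name']=='wrist':
        r=np.hypot(x,y); k=np.sinc(r/np.pi); d=np.array([x*k,-y*k,-np.cos(r)])
    else: d=np.array([x,-y,-1.])
    return c['rotation']@d
def atz(c,u,v,z):
    d=ray(c,u,v); o=np.array(c['xyz']); return o+d*(z-o[2])/d[2]
def dep(c,u,v):
    Z=c['depth'][int(v),int(u)]; d=ray(c,u,v); f=-(c['rotation'].T@d)[2]
    return np.array(c['xyz'])+d*Z/f
def cloud(c):
    v,u=np.mgrid[0:480,0:640].astype(float); K=np.array(c['camera_matrix']); x=(u-K[0,2])/K[0,0]; y=(v-K[1,2])/K[1,1]
    Z=c['depth']
    if c['name']=='wrist':
        r=np.hypot(x,y); k=np.sinc(r/np.pi)/np.cos(r); x=x*k;y=y*k
    P=np.stack([x*Z,-y*Z,-Z],-1)@c['rotation'].T+np.array(c['xyz']); P[Z<=0]=np.nan
    return P
E
python3 - <<'E'
from h import *
print(ctrl.get_state()); print(ctrl.grip_point_offset)
for n in ['scene','side']:
    c=cam(n); save(c,f'pics/{n}0.png'); print(n,c['xyz'],c['rotation'],c['camera_matrix'])
E
```

```text
{'time': 0.0, 'qpos': array([ 1.08600155e+00,  2.87188696e-01,  1.57818930e+00, -8.85783071e-06,
        1.27859786e+00, -1.49976707e-01]), 'dq': array([-0.00063153,  0.00126842, -0.0002042 ,  0.00162402, -0.00046735,
        0.00052757]), 'joint_efforts': array([ 2.65811541e-03, -4.05975652e+01, -2.92626232e+01,  3.99616511e-05,
        5.74182108e-03,  1.06730377e-05]), 'eef_pos': array([0.22145031, 0.63693892, 0.22992516]), 'tcp_rot': array([ 1.66626789e-01,  9.86019317e-01, -1.13340911e-03, -3.67851643e-04]), 'contact_force': array([-0.58773101,  0.46216339,  0.12958827]), 'wrist_torque': array([-0.04867351,  0.02056654,  0.01903678]), 'finger_force': 0.0, 'opening': 0.998314703138598}
0.0187
scene [ 1.12715679 -0.03589759  1.12096879] [[ 0.21900946 -0.82838555  0.51556982]
 [ 0.97571863  0.18440398 -0.11818771]
 [ 0.00283186  0.5289353   0.84865743]] [[552.49194381   0.         319.98332559]
 [  0.         552.49194381 232.93385589]
 [  0.           0.           1.        ]]
side [-0.00728737 -0.44732679  0.66058766] [[ 7.12705815e-01  4.21957674e-01 -5.60358942e-01]
 [-7.01462956e-01  4.28289119e-01 -5.69664947e-01]
 [-3.78858553e-04  7.99074560e-01  6.01231823e-01]] [[442.47663909   0.         319.79253461]
 [  0.         442.47663909 240.87518856]
 [  0.           0.           1.        ]]
```

View pics/scene0.png

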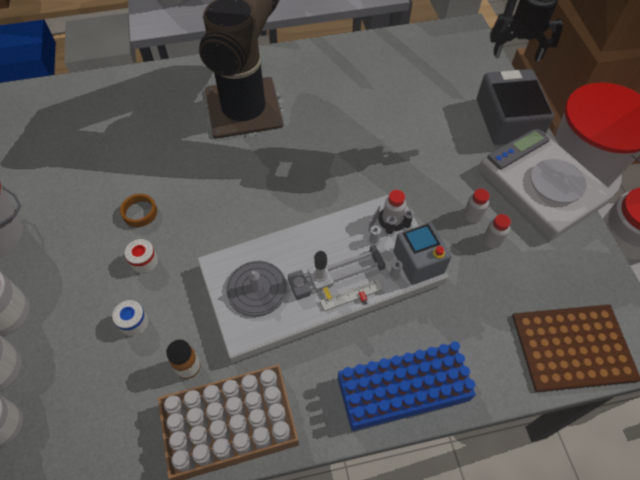

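View pics/side0.png

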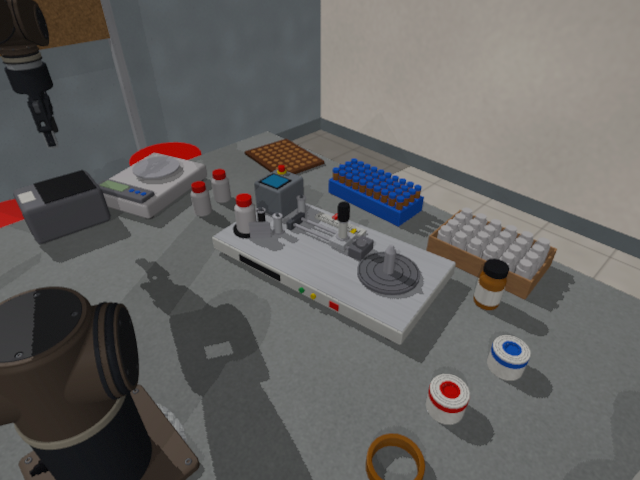

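The scene view shows the red roll at (142,253), the blue at (130,315), the spindle at about (257,280), the knob at (321,260), the pointer at (328,293) and the red clip at (363,296). The side view shows the red roll at (449,393), the spindle tip at (391,250), the knob at (343,212), and the clip and pointer near (335,216) and (354,231).

```bash
python3 - <<'E'
from h import *
S=cam('scene'); D=cam('side')
def tri(a,b):
    o1,d1=np.array(S['xyz']),ray(S,*a); o2,d2=np.array(D['xyz']),ray(D,*b); d1/=np.linalg.norm(d1); d2/=np.linalg.norm(d2)
    t=np.linalg.lstsq(np.c_[d1,-d2],o2-o1,rcond=None)[0]; p,q=o1+d1*t[0],o2+d2*t[1]; return (p+q)/2,np.linalg.norm(p-q)
for n,a,b in [('red',(141,252),(450,390)),('knobtop',(320.5,256),(343.5,206)),('spindletip',(256.5,273),(391,248))]: print(n,*tri(a,b))
for n,c,box in [('scene',S,(100,170,225,285)),('side',D,(420,480,365,430))]:
    P=cloud(c); x0,x1,y0,y1=box; p=P[y0:y1,x0:x1].reshape(-1,3)
    t=p[(p[:,2]>.043)&(p[:,2]<.06)]
    (e,w,a)=cv2.minEnclosingCircle(t[:,:2].astype(np.float32))+(0,)
    print(n,'roll top z',np.median(t[:,2]),'circle',e,w)
# labeller: top plate pixels
P=np.concatenate([cloud(S).reshape(-1,3),cloud(D).reshape(-1,3)])
t=P[(abs(P[:,2]-.047)<.004)&(P[:,0]>.4)&(P[:,0]<1)&(P[:,1]>-.25)&(P[:,1]<.4)]
r=cv2.minAreaRect(t[:,:2].astype(np.float32)); print('plate',r, np.median(t[:,2]))
t=P[(P[:,2]>.125)&(P[:,2]<.16)&(P[:,0]>.4)&(P[:,0]<1)&(P[:,1]>-.2)&(P[:,1]<.15)]
print('knob pts',len(t),t.min(0),t.max(0))
t=P[(P[:,2]>.075)&(P[:,2]<.128)&(P[:,0]>.4)&(P[:,0]<.9)&(P[:,1]>-.2)&(P[:,1]<-.0)]
print('spindle',len(t),t.min(0),t.max(0),np.median(t,0))
for n,c in (('scene',S),('side',D)):
    h=c['img'].astype(int); P=cloud(c)
    red=(h[...,0]>120)&(h[...,1]<70)&(h[...,2]<70); yel=(h[...,0]>150)&(h[...,1]>130)&(h[...,2]<90)
    for m,nm in((red,'red'),(yel,'yel')):
        k,l,st,ce=cv2.connectedComponentsWithStats(m.astype(np.uint8))
        for i in range(1,k):
            if st[i,4]>4:
                q=np.nanmedian(P[l==i],0)
                if .4<q[0]<.9 and -.3<q[1]<.3: print(n,nm,ce[i],st[i,4],q)
crop=cv2.resize(S['img'][235:315,270:400],None,fx=6,fy=6,interpolation=cv2.INTER_CUBIC); cv2.imwrite('pics/crop1.png',crop[:,:,::-1])
E
```

```text
red [ 0.43602186 -0.29085686  0.0450172 ] 0.0036169074883853018
knobtop [0.59125312 0.08844208 0.15066151] 0.00045784694948567154
spindletip [ 0.58429752 -0.04628356  0.11651311] 0.004783740296908255
scene roll top z 0.050970731351776766 circle (0.4336940348148346, -0.293536514043808) 0.03318821266293526
side roll top z 0.05050836991276042 circle (0.43231120705604553, -0.29211369156837463) 0.03197058290243149
plate ((0.6591233015060425, 0.0522494912147522), (0.5012407302856445, 0.6204217076301575), 1.9762264490127563) 0.0482085964762069
knob pts 415 [ 0.57633984 -0.05695708  0.12504603] [0.60656129 0.10018445 0.15988022]
spindle 922 [ 0.56997517 -0.1999679   0.07500302] [ 0.89948617 -0.03746386  0.12769515] [ 0.71423725 -0.06065002  0.07812213]
scene red [396.65454545 196.01818182] 165 [0.47517782 0.2851874  0.14051788]
scene red [137.83809524 250.56190476] 105 [ 0.43166393 -0.29503924  0.04878829]
scene red [361. 296.] 17 [0.65575945 0.16116232 0.06296902]
scene yel [326.97297297 292.56756757] 37 [0.63227586 0.09349381 0.06242524]
side red [242.41447368 198.97368421] 152 [0.46491582 0.28110538 0.13978127]
side red [334.7 217. ] 10 [0.64448629 0.16340915 0.0613607 ]
side red [333.22727273 305.09090909] 44 [ 0.44966476 -0.02082304  0.03116805]
side red [449.80252101 389.59663866] 238 [ 0.43434738 -0.29276295  0.04849869]
side yel [353.25       230.41666667] 12 [0.63554578 0.09490472 0.06086804]
```

View pics/crop1.png

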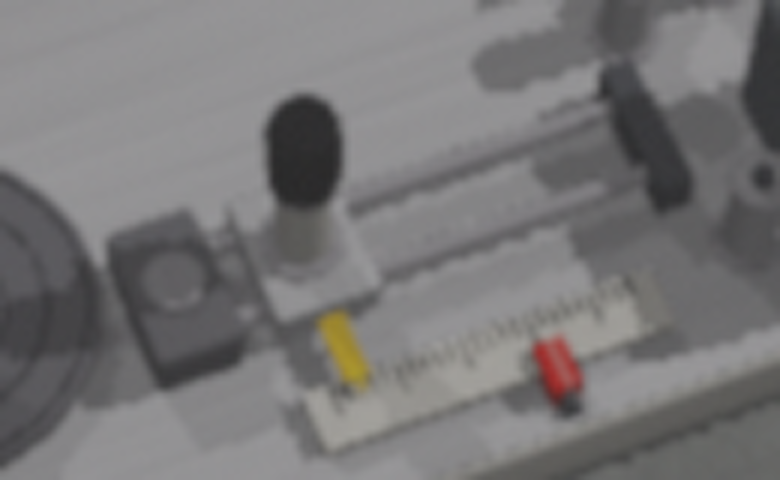

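The crop shows the knob at rest, the yellow pointer near (330,294) and the red clip with its white line near (363,297), in original pixels. Next I'll get the labeller's yaw, the spindle, the pointer tip, the clip and the neighbouring objects.

```bash
python3 - <<'E'
from h import *
S=cam('scene'); D=cam('side')
P=np.concatenate([cloud(S).reshape(-1,3),cloud(D).reshape(-1,3)])
def near(x,y,r,z0,z1): return P[(np.hypot(P[:,0]-x,P[:,1]-y)<r)&(P[:,2]>z0)&(P[:,2]<z1)]
def circ(t): A=np.c_[2*t[:,:2],np.ones(len(t))]; s=np.linalg.lstsq(A,(t[:,:2]**2).sum(1),rcond=None)[0]; return s[:2],np.sqrt(s[2]+s[:2]@s[:2])
for n,x,y,r,a,b in [('spindle',.58,-.048,.035,.07,.108),('knob',.591,.088,.03,.12,.15)]:
    t=near(x,y,r,a,b); t=t[~np.isnan(t).any(1)]; print(n,len(t),circ(t),t.min(0),t.max(0))
t=near(.58,-.048,.09,.054,.064); print('turntable',cv2.minEnclosingCircle(t[:,:2].astype(np.float32)),np.median(t[:,2]))
for n,u,v in [('tape',139,210),('blue',130,314),('jar',180,350)]: print(n,dep(S,u,v),atz(S,u,v,.05))
# yaw: plate front face points
c0=[atz(S,*p,.047)[:2] for p in [(200,262),(235,352),(446,285),(403,193)]]; print('corners',np.round(c0,4))
for f,z in [(('tip',330.5,298),.062),(('tip',328,293),.062),(('clipline',363.5,297),.062)]: print(f,atz(S,f[1],f[2],z))
im=cv2.resize(D['img'][195:245,310:375],None,fx=12,fy=12,interpolation=cv2.INTER_CUBIC); cv2.imwrite('pics/crop2.png',im[:,:,::-1])
E
```

```text
spindle 244 (array([ 0.58320429, -0.04993965]), np.float64(0.010768180844735608)) [ 0.56954746 -0.06209708  0.07006077] [ 0.59582559 -0.04069229  0.10796342]
knob 233 (array([0.59152434, 0.08834706]), np.float64(0.012710227418225662)) [0.57624987 0.0739569  0.12031307] [0.60657658 0.1001645  0.14983703]
turntable ((0.580699622631073, -0.04596985504031181), 0.08763422071933746) 0.05927003825898891
tape [ 0.28707929 -0.29774536  0.00262482] [ 0.32266657 -0.28665299  0.05      ]
blue [ 0.58358611 -0.31894056  0.04705799] [ 0.58507524 -0.31816516  0.05      ]
jar [ 0.70799148 -0.21404058  0.10207971] [ 0.68656618 -0.22314622  0.05      ]
corners [[ 0.491  -0.1625]
 [ 0.7137 -0.1158]
 [ 0.6636  0.3509]
 [ 0.4078  0.3329]]
('tip', 330.5, 298) [0.64603999 0.09784717 0.062     ]
('tip', 328, 293) [0.63358561 0.09534233 0.062     ]
('clipline', 363.5, 297) [0.6589256  0.16623797 0.062     ]
```

Everything agrees with the given sizes: spindle (0.583,-0.050), knob (0.5915,0.088), red roll (0.433,-0.2925) with top z 0.050, labeller yaw about 10°, and the clip about 65 mm along the travel. Moving toward the roll.

```bash
cat >> h.py <<'E'
def to(*targets):
    "shift (cm, tool axes) and twist from the pose now; target = x,y,z[,world angle of the closing line, deg]"
    s=ctrl.get_state(); M=R.from_quat(s['tcp_rot']).as_matrix(); yaw=np.degrees(np.arctan2(M[1,1],M[0,1]))
    for t in targets:
        d=M.T@(np.array(t[:3])-s['eef_pos'])*100; tw=-((t[3]-yaw+90)%180-90) if len(t)>3 else 0
        print(np.round(d,2),'twist',round(tw,1))
E
python3 -c "
from h import *
to((.32,.56,.28,100),(.42,.43,.30,100),(.48,.25,.30,100),(.50,.05,.30,100),(.48,-.13,.28,100),(.433,-.2925,.2,100))"
```

```text
[-11.83  -4.07  -4.91] twist -29.2
[-25.54 -13.07  -6.91] twist -29.2
[-37.13 -28.1   -6.9 ] twist -29.2
[-45.59 -46.33  -6.88] twist -29.2
[-49.61 -63.99  -4.87] twist -29.2
[-50.51 -80.87   3.15] twist -29.2
```

```bash
python3 -m pendant '[{"dx":-6,"dy":-2,"dz":-2.5,"twist":-8},{"dx":-11.8,"dy":-4.1,"dz":-4.9,"twist":-16},{"dx":-18,"dy":-8.5,"dz":-6,"twist":-24},{"dx":-25.5,"dy":-13,"dz":-6.9,"twist":-29.2},{"dx":-31,"dy":-20,"dz":-6.9,"twist":-29.2},{"dx":-37,"dy":-28,"dz":-6.9,"twist":-29.2},{"dx":-40,"dy":-34,"dz":-6.9,"twist":-29.2},{"dx":-43,"dy":-40,"dz":-6.9,"twist":-29.2},{"dx":-45.5,"dy":-46,"dz":-6.9,"twist":-29.2},{"dx":-45.5,"dy":-46,"dz":-6.9,"twist":-29.2}]' 100 40
python3 -c "
from h import *
to((.50,.05,.30,100),(.48,-.13,.28,100),(.433,-.2925,.2,100))"
```

```text
time: 1.55
eef_pos: [0.491, 0.1075, 0.3003]
tcp_rot: [-0.087, 0.996, -0.0, 0.0]
contact_force: [1.3, 0.1, -0.3]
opening: 1.002
finger_force: 0.0
[ 0.12 -5.82  0.03] twist 0.0
[  5.22 -23.2    2.03] twist 0.0
[ 12.69 -38.38  10.03] twist 0.0
```

```bash
python3 -m pendant '[{"dx":0.1,"dy":-5.8,"dz":0},{"dx":1.5,"dy":-11,"dz":0.5},{"dx":3.2,"dy":-17,"dz":1},{"dx":5.2,"dy":-23,"dz":2},{"dx":7.4,"dy":-28,"dz":4},{"dx":9.8,"dy":-33,"dz":6.5},{"dx":12.7,"dy":-38.4,"dz":10},{"dx":12.7,"dy":-38.4,"dz":10},{"dx":12.7,"dy":-38.4,"dz":10},{"dx":12.7,"dy":-38.4,"dz":10}]'
python3 - <<'E'
from h import *
to((.433,-.2925,.2,100))
c=cam('wrist'); save(c,'pics/w1.png'); P=cloud(c)
h=c['img'].astype(int); red=(h[...,0]>100)&(h[...,1]<60)&(h[...,2]<60)
q=P[red]; q=q[np.hypot(q[:,0]-.433,q[:,1]+.2925)<.05]; print(len(q),np.nanmedian(q,0))
t=P.reshape(-1,3); t=t[(np.hypot(t[:,0]-.433,t[:,1]+.2925)<.05)&(t[:,2]>.044)&(t[:,2]<.06)]
print(cv2.minEnclosingCircle(t[:,:2].astype(np.float32)),np.median(t[:,2]))
E
```

```text
[ 12.69 -38.38  10.03] twist 0.0
501 [ 0.43379427 -0.28384518  0.04454427]
((0.4336607754230499, -0.29299503564834595), 0.03167938068509102) 0.04865214526597991$[0]: bad value
```

View pics/w1.png

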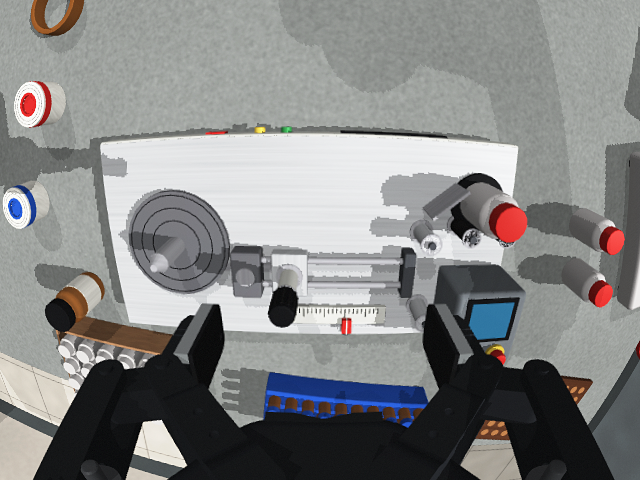

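The move was refused, probably because of the zero entry, so this wrist view is from over the labeller. It shows the red roll at (32,104), the spindle at (160,262), the knob at (284,305) and the clip at (346,325), and the roll's centre again comes out at (0.4337,-0.293). Retrying.

```bash
python3 -m pendant '[{"dy":-5.8},{"dx":1.5,"dy":-11,"dz":0.5},{"dx":3.2,"dy":-17,"dz":1},{"dx":5.2,"dy":-23,"dz":2},{"dx":7.4,"dy":-28,"dz":4},{"dx":9.8,"dy":-33,"dz":6.5},{"dx":12.7,"dy":-38.4,"dz":10},{"dx":12.7,"dy":-38.4,"dz":10},{"dx":12.7,"dy":-38.4,"dz":10},{"dx":12.7,"dy":-38.4,"dz":10}]'
python3 - <<'E'
from h import *
c=cam('wrist'); P=cloud(c)
t=P.reshape(-1,3); t=t[(np.hypot(t[:,0]-.433,t[:,1]+.2925)<.045)&(t[:,2]>.044)&(t[:,2]<.06)]
e,r=cv2.minEnclosingCircle(t[:,:2].astype(np.float32)); print(e,r,np.median(t[:,2]))
to((*e,.1,100),(*e,.011,100))
E
```

```text
(0.4349614381790161, -0.2932779788970947) 0.03246098756790161 0.04876185041539277
[ 12.24 -38.23  20.09] twist -0.4
[ 12.24 -38.21  28.99] twist -0.4$[0]: bad value
```

```bash
python3 -m pendant '[{"dx":0,"dy":-5.8,"dz":0,"twist":0},{"dx":1.5,"dy":-11,"dz":0.5,"twist":0},{"dx":3.2,"dy":-17,"dz":1,"twist":0},{"dx":5.2,"dy":-23,"dz":2,"twist":0},{"dx":7.4,"dy":-28,"dz":4,"twist":0},{"dx":9.8,"dy":-33,"dz":6.5,"twist":0},{"dx":12.3,"dy":-38.3,"dz":10,"twist":0},{"dx":12.3,"dy":-38.3,"dz":10,"twist":0},{"dx":12.3,"dy":-38.3,"dz":10,"twist":0},{"dx":12.3,"dy":-38.3,"dz":10,"twist":0}]'
python3 - <<'E'
from h import *
c=cam('wrist'); P=cloud(c)
t=P.reshape(-1,3); t=t[(np.hypot(t[:,0]-.433,t[:,1]+.2925)<.045)&(t[:,2]>.044)&(t[:,2]<.06)]
e,r=cv2.minEnclosingCircle(t[:,:2].astype(np.float32)); print(e,r,np.median(t[:,2]))
to((*e,.1,100),(*e,.011,100))
E
```

```text
time: 2.9
eef_pos: [0.4376, -0.2882, 0.2013]
tcp_rot: [-0.088, 0.996, -0.001, 0.001]
contact_force: [0.2, -0.3, 0.7]
opening: 1.002
finger_force: 0.0
(0.4337403178215027, -0.29419800639152527) 0.031377553939819336 0.04894843533045265
[ 0.51 -0.51 10.14] twist 0.1
[ 0.52 -0.49 19.04] twist 0.1
```

```bash
python3 -m pendant '[{"dx":0.5,"dy":-0.5,"dz":4,"twist":0},{"dx":0.5,"dy":-0.5,"dz":9,"twist":0},{"dx":0.5,"dy":-0.5,"dz":13,"twist":0},{"dx":0.5,"dy":-0.5,"dz":16,"twist":0},{"dx":0.5,"dy":-0.5,"dz":18,"twist":0},{"dx":0.5,"dy":-0.5,"dz":19.2,"twist":0},{"dx":0.5,"dy":-0.5,"dz":19.2,"twist":0},{"dx":0.5,"dy":-0.5,"dz":19.2,"twist":0}]' && python3 -m pendant '[{"dx":0,"dy":0,"dz":0,"twist":0},{"dx":0,"dy":0,"dz":0,"twist":0},{"dx":0,"dy":0,"dz":0,"twist":0},{"dx":0,"dy":0,"dz":0,"twist":0},{"dx":0,"dy":0,"dz":0,"twist":0},{"dx":0,"dy":0,"dz":0,"twist":0}]' 50 45
```

```text
time: 3.95
eef_pos: [0.4334, -0.2954, 0.0093]
tcp_rot: [-0.088, 0.996, -0.001, 0.001]
contact_force: [0.8, -0.6, -0.4]
opening: 0.997
finger_force: 0.0
time: 4.7
eef_pos: [0.4333, -0.2956, 0.0095]
tcp_rot: [-0.087, 0.996, -0.001, 0.001]
contact_force: [-1.0, 0.9, 5.8]
opening: 0.722
finger_force: 49.5
```

```bash
python3 -m pendant '[{"dx":0,"dy":0,"dz":-3,"twist":0},{"dx":0,"dy":0,"dz":-8,"twist":0},{"dx":0,"dy":0,"dz":-13,"twist":0},{"dx":0,"dy":0,"dz":-18,"twist":0},{"dx":0,"dy":0,"dz":-19,"twist":0},{"dx":0,"dy":0,"dz":-19,"twist":0}]' && python3 -c "
from h import *
to((.583,-.05,.2,100))"
```

```text
time: 5.45
eef_pos: [0.4322, -0.2947, 0.1975]
tcp_rot: [-0.087, 0.996, 0.0, -0.0]
contact_force: [-0.1, -0.2, -2.5]
opening: 0.725
finger_force: 49.8
[-19.11  21.47  -0.25] twist 0.0
```

```bash
python3 -m pendant '[{"dx":-4,"dy":4.3,"dz":0,"twist":0},{"dx":-8,"dy":8.6,"dz":0,"twist":0},{"dx":-12,"dy":13,"dz":0,"twist":0},{"dx":-16,"dy":17.5,"dz":0,"twist":0},{"dx":-18.5,"dy":20.5,"dz":0,"twist":0},{"dx":-19.1,"dy":21.5,"dz":0,"twist":0},{"dx":-19.1,"dy":21.5,"dz":0,"twist":0},{"dx":-19.1,"dy":21.5,"dz":0,"twist":0},{"dx":-19.1,"dy":21.5,"dz":0,"twist":0}]' && python3 - <<'E'
from h import *
to((.583,-.05,.2,100))
w=cam('wrist');s=cam('scene');d=cam('side')
x=d['img'][130:310,290:490]; 
im=np.hstack([cv2.resize(c['img'][a:a+180,b:b+200],(400,360)) for c,a,b in((d,120,300),(s,190,170))])
top=cv2.resize(w['img'],(320,240)); cv2.imwrite('pics/look2.png',np.vstack([im,np.hstack([top,cv2.resize(w['img'][240:480,160:480],(320,240)),np.zeros((240,160,3),np.uint8)])])[:,:,::-1])
for c in (d,s):
    P=cloud(c).reshape(-1,3); t=P[(np.hypot(P[:,0]-.583,P[:,1]+.05)<.045)]
    for z0,z1 in((.17,.19),(.19,.205),(.205,.22),(.228,.25)):
        q=t[(t[:,2]>z0)&(t[:,2]<z1)]; print(c['name'],z0,len(q),q.min(0) if len(q) else '',q.max(0) if len(q) else '')
E
```

```text
time: 6.58
eef_pos: [0.5827, -0.0512, 0.1979]
tcp_rot: [-0.086, 0.996, -0.0, -0.0]
contact_force: [0.4, -0.1, -1.7]
opening: 0.721
finger_force: 49.8
[-0.05  0.11 -0.21] twist -0.1
side 0.17 2 [ 0.55347029 -0.05976153  0.1896777 ] [ 0.55642283 -0.04795059  0.1897827 ]
side 0.19 200 [ 0.55021414 -0.07967566  0.19026182] [ 0.58996098 -0.02314576  0.20499826]
side 0.205 277 [ 0.54978751 -0.09315835  0.20510332] [ 0.59557109 -0.0090143   0.21997826]
side 0.228 752 [ 0.55050541 -0.09358623  0.22802136] [ 0.61127653 -0.0073899   0.24984144]
scene 0.17 1 [ 0.60319293 -0.07226012  0.18995123] [ 0.60319293 -0.07226012  0.18995123]
scene 0.19 100 [ 0.58493821 -0.07977832  0.19027312] [ 0.61560625 -0.01989971  0.20493064]
scene 0.205 161 [ 0.57990723 -0.0924158   0.20500205] [ 0.61603842 -0.00610538  0.21982445]
scene 0.228 670 [ 0.56780259 -0.09346123  0.22839216] [ 0.6160693  -0.00693012  0.24982755]
```

View pics/look2.png

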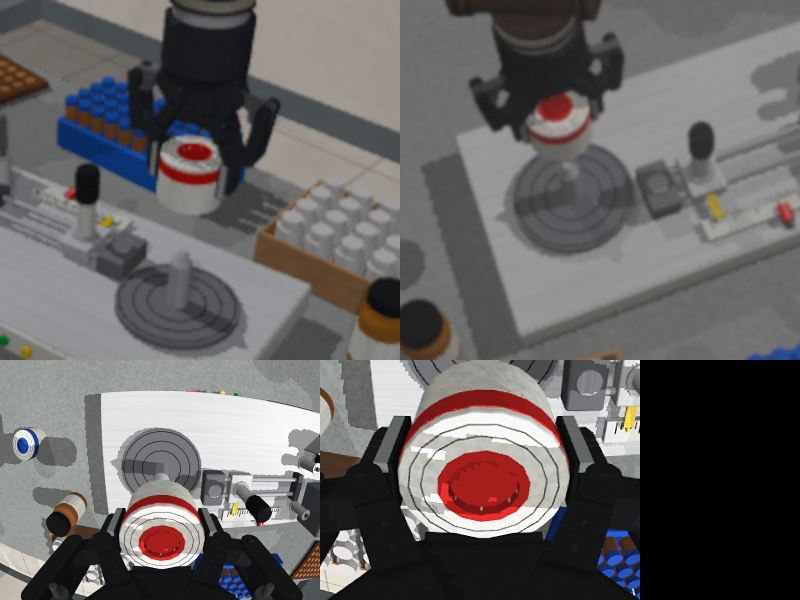

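The roll is held upright, with the bore centre at about (483,487) in the montage's wrist inset, and the spindle stands just below it. I'll fit the roll's top in the wrist cloud and the spindle in the fixed cameras.

```bash
cat > fit.py <<'E'
from h import *
def circ(t): A=np.c_[2*t[:,:2],np.ones(len(t))]; s=np.linalg.lstsq(A,(t[:,:2]**2).sum(1),rcond=None)[0]; return s[:2],np.sqrt(s[2]+s[:2]@s[:2])
def roll(zt):
    w=cam('wrist'); tcp=np.array(ctrl.get_state()['eef_pos']); P=cloud(w).reshape(-1,3); C=w['img'].reshape(-1,3).astype(int)
    n=(np.hypot(P[:,0]-tcp[0],P[:,1]-tcp[1])<.05)&(abs(P[:,2]-zt)<.006)
    t=P[n&(C.min(1)>110)]; print('tcp',tcp,'roll top',cv2.minEnclosingCircle(t[:,:2].astype(np.float32)),len(t),np.median(t[:,2]))
    t=P[n&(C[:,0]>100)&(C[:,1]<60)&(C[:,2]<70)]; print('core',cv2.minEnclosingCircle(t[:,:2].astype(np.float32)),len(t))
    return w
def fixed(zt,bands):
    for nm in('scene','side'):
        c=cam(nm); P=cloud(c).reshape(-1,3); C=c['img'].reshape(-1,3).astype(int); P=P[(np.hypot(P[:,0]-.583,P[:,1]+.05)<.05)]
        for a,b,r in bands:
            q=P[(P[:,2]>a)&(P[:,2]<b)&(np.hypot(P[:,0]-.583,P[:,1]+.05)<r)]; print(nm,a,b,len(q),circ(q) if len(q)>8 else '')
E
python3 -c "
from fit import *
roll(.240); fixed(.24,[(.068,.108,.02),(.194,.203,.05)])"
```

```text
tcp [ 0.58307374 -0.0505738   0.19827332] roll top ((0.5741133689880371, -0.04837357997894287), 0.040697891265153885) 12450 0.2378223583738075
core ((0.5769352912902832, -0.05146567523479462), 0.030214406549930573) 3499
scene 0.068 0.108 90 (array([ 0.58479696, -0.05142962]), np.float64(0.009890742311271699))
scene 0.194 0.203 74 (array([ 0.58334992, -0.05024732]), np.float64(0.030614053439345357))
side 0.068 0.108 165 (array([ 0.58179062, -0.04934225]), np.float64(0.009803826268059933))
side 0.194 0.203 127 (array([ 0.58273172, -0.04709205]), np.float64(0.030406161875648458))
```

```bash
python3 -m pendant '[{"dx":0,"dy":-0.12,"dz":3,"twist":0},{"dx":0,"dy":-0.12,"dz":5,"twist":0},{"dx":0,"dy":-0.12,"dz":6,"twist":0},{"dx":0,"dy":-0.12,"dz":6.7,"twist":0},{"dx":0,"dy":-0.12,"dz":7.3,"twist":0},{"dx":0,"dy":-0.12,"dz":7.9,"twist":0},{"dx":0,"dy":-0.12,"dz":8.5,"twist":0},{"dx":0,"dy":-0.12,"dz":8.5,"twist":0}]' && python3 -c "
from fit import *
fixed(.15,[(.06,.088,.018),(.118,.126,.05)])
s=cam('side'); im=cv2.resize(s['img'][180:300,300:460],(800,600),interpolation=cv2.INTER_CUBIC); cv2.imwrite('pics/low.png',im[:,:,::-1])"
```

```text
time: 7.88
eef_pos: [0.583, -0.051, 0.1125]
tcp_rot: [-0.087, 0.996, 0.0, -0.001]
contact_force: [-0.3, 0.1, -0.9]
opening: 0.72
finger_force: 49.8
scene 0.06 0.088 26 (array([ 0.59077281, -0.05006321]), np.float64(0.00913143867428635))
scene 0.118 0.126 60 (array([ 0.58173554, -0.05163292]), np.float64(0.032362207815255215))
side 0.06 0.088 129 (array([ 0.58443958, -0.04893308]), np.float64(0.012368165129604347))
side 0.118 0.126 106 (array([ 0.58876473, -0.04720243]), np.float64(0.035771998079983165))
```

View pics/low.png

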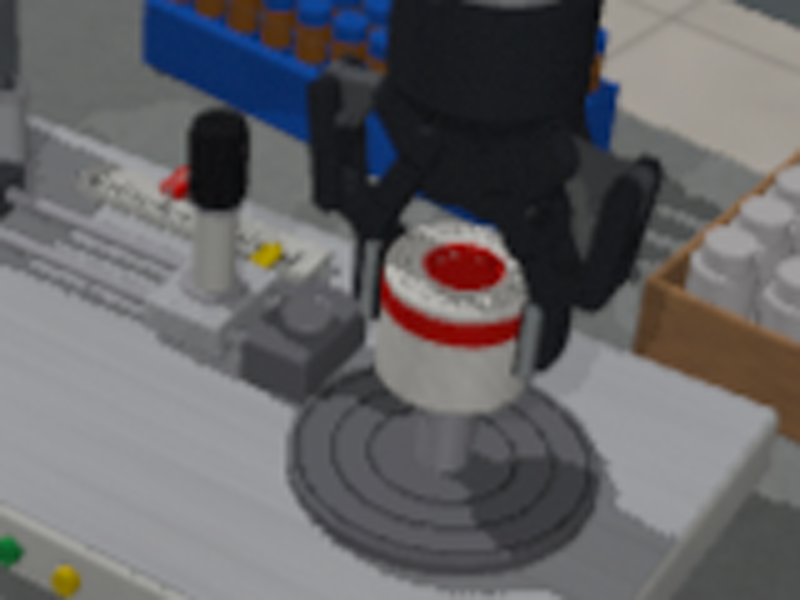

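The spindle is inside the bore, the roll's underside is at about z 0.103 (below the taper), and there is no side force. Lowering on.

```bash
python3 -m pendant '[{"dx":0,"dy":0,"dz":0.8,"twist":0},{"dx":0,"dy":0,"dz":1.6,"twist":0},{"dx":0,"dy":0,"dz":2.4,"twist":0},{"dx":0,"dy":0,"dz":3.1,"twist":0},{"dx":0,"dy":0,"dz":3.7,"twist":0},{"dx":0,"dy":0,"dz":4.1,"twist":0},{"dx":0,"dy":0,"dz":4.1,"twist":0}]' && python3 -m pendant '[{"dx":0,"dy":0,"dz":0.1,"twist":0},{"dx":0,"dy":0,"dz":0.2,"twist":0},{"dx":0,"dy":0,"dz":0.3,"twist":0},{"dx":0,"dy":0,"dz":0.3,"twist":0}]'
```

```text
time: 8.9
eef_pos: [0.5832, -0.0511, 0.0717]
tcp_rot: [-0.087, 0.996, 0.0, -0.0]
contact_force: [0.1, 0.9, -1.3]
opening: 0.717
finger_force: 49.8
time: 9.4
eef_pos: [0.5833, -0.0511, 0.069]
tcp_rot: [-0.087, 0.996, 0.0, -0.0]
contact_force: [-0.2, 0.9, -0.5]
opening: 0.723
finger_force: 49.8
```

```bash
python3 -m pendant '[{"dx":0,"dy":0,"dz":0.1,"twist":0},{"dx":0,"dy":0,"dz":0.1,"twist":0}]' && python3 -m pendant '[{"dx":0,"dy":0,"dz":0.1,"twist":0},{"dx":0,"dy":0,"dz":0.1,"twist":0}]'
```

```text
time: 9.65
eef_pos: [0.5833, -0.0511, 0.068]
tcp_rot: [-0.087, 0.996, 0.0, -0.0]
contact_force: [0.4, -0.1, -1.0]
opening: 0.719
finger_force: 49.8
time: 9.9
eef_pos: [0.5835, -0.0511, 0.0675]
tcp_rot: [-0.087, 0.996, -0.0, 0.0]
contact_force: [-2.3, -0.2, 2.4]
opening: 0.721
finger_force: 50.0
```

```bash
python3 -m pendant '[{"dx":0,"dy":0,"dz":0.08,"twist":0},{"dx":0,"dy":0,"dz":0.08,"twist":0},{"dx":0,"dy":0,"dz":0.08,"twist":0}]'; python3 -c "
from fit import *
P=cloud(cam('side')).reshape(-1,3); S=cloud(cam('scene')).reshape(-1,3)
for p in (P,S):
    q=p[(np.hypot(p[:,0]-.583,p[:,1]+.05)<.03)&(p[:,2]>.1)&(p[:,2]<.116)]; print(len(q),np.percentile(q[:,2],[10,50,90]))"
```

```text
time: 10.28
eef_pos: [0.5837, -0.0512, 0.0675]
tcp_rot: [-0.087, 0.996, -0.0, 0.0]
contact_force: [-3.6, 0.9, 5.8]
opening: 0.719
finger_force: 50.4
372 [0.10630501 0.10909324 0.11112407]
311 [0.10703309 0.10940484 0.11214827]
```

```bash
python3 -m pendant '[{"dx":0,"dy":0,"dz":0,"twist":0},{"dx":0,"dy":0,"dz":0,"twist":0},{"dx":0,"dy":0,"dz":0,"twist":0},{"dx":0,"dy":0,"dz":0,"twist":0},{"dx":0,"dy":0,"dz":0,"twist":0}]' 92 && python3 -m pendant '[{"dx":0,"dy":0,"dz":-1,"twist":0},{"dx":0,"dy":0,"dz":-3,"twist":0},{"dx":0,"dy":0,"dz":-6,"twist":0},{"dx":0,"dy":0,"dz":-10,"twist":0},{"dx":0,"dy":0,"dz":-14,"twist":0},{"dx":0,"dy":0,"dz":-14.5,"twist":0},{"dx":0,"dy":0,"dz":-14.5,"twist":0}]' && python3 -c "
from h import *
s=cam('side'); P=cloud(s); C=s['img'].astype(int)
p=P.reshape(-1,3);q=p[(np.hypot(p[:,0]-.583,p[:,1]+.05)<.03)&(p[:,2]>.1)&(p[:,2]<.116)]; print(len(q),np.percentile(q[:,2],[10,50,90]))
Y=np.array([-np.sin(np.radians(10)),np.cos(np.radians(10))]); X=np.array([Y[1],-Y[0]])
w=cam('wrist'); P=cloud(w).reshape(-1,3); C=w['img'].reshape(-1,3).astype(int)
k=P[(C.max(1)<70)&(P[:,2]>.118)&(P[:,2]<.16)&(np.hypot(P[:,0]-.59,P[:,1]-.088)<.03)]
A=np.c_[2*k[:,:2],np.ones(len(k))]; r=np.linalg.lstsq(A,(k[:,:2]**2).sum(1),rcond=None)[0]; print('knob',len(k),k.min(0),k.max(0),r[:2])
m=(P[:,2]>.045)&(P[:,2]<.09)&(np.hypot(P[:,0]-.65,P[:,1]-.13)<.09)
for n,f in(('red',(C[:,0]>120)&(C[:,1]<70)&(C[:,2]<70)),('yel',(C[:,0]>140)&(C[:,1]>110)&(C[:,2]<80))):
    t=P[m&f]; print(n,len(t),np.median(t,0),(t[:,:2]@Y).min(),(t[:,:2]@Y).max(),(t[:,:2]@X).min(),(t[:,:2]@X).max())
to((.5915,.0885,.21,100),(.5915,.0885,.117,100)); save(w,'pics/w3.png')
"
```

```text
time: 11.0
eef_pos: [0.5834, -0.0511, 0.0662]
tcp_rot: [-0.087, 0.996, 0.0, -0.0]
contact_force: [0.2, 0.0, -1.1]
opening: 0.919
finger_force: 0.0
time: 11.88
eef_pos: [0.5835, -0.0511, 0.2122]
tcp_rot: [-0.087, 0.996, -0.0, 0.001]
contact_force: [-0.2, -0.1, -0.3]
opening: 0.921
finger_force: 0.0
451 [0.10544913 0.109105   0.11080821]
knob 1721 [0.57925192 0.07295907 0.11801242] [0.605433   0.09794829 0.15675638] [0.59106936 0.08453381]
red 58 [0.65774349 0.16435875 0.05998701] 0.042677314787533324 0.054506226486142506 0.6698716844890504 0.6821715995238348
yel 130 [0.63083869 0.09456105 0.05940855] -0.023284062881481115 -0.009092162207161124 0.62809722196698 0.6537756075556767
[-3.310e+00  1.357e+01 -1.000e-02] twist 0.0
[-3.34 13.56  9.29] twist 0.0
```

View pics/w3.png

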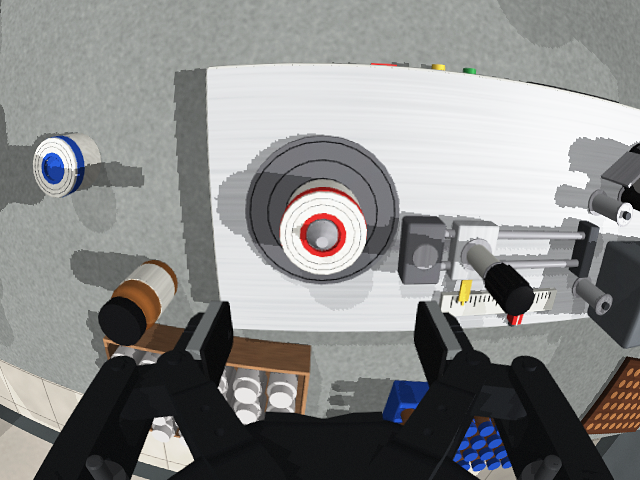

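The roll sits down on the turntable with the spindle tip showing in its bore at (322,233). The knob is at (512,292), the pointer at (465,290) and the clip at (516,319), which puts the clip 64.8 mm along the travel. Going to the knob.

```bash
python3 -m pendant '[{"dx":-1,"dy":4.5,"dz":0,"twist":0},{"dx":-2,"dy":9,"dz":0,"twist":0},{"dx":-3.3,"dy":12.8,"dz":0,"twist":0},{"dx":-3.3,"dy":13.6,"dz":0,"twist":0},{"dx":-3.3,"dy":13.6,"dz":2,"twist":0},{"dx":-3.3,"dy":13.6,"dz":5,"twist":0},{"dx":-3.3,"dy":13.6,"dz":8,"twist":0},{"dx":-3.3,"dy":13.6,"dz":9.5,"twist":0},{"dx":-3.3,"dy":13.6,"dz":9.5,"twist":0},{"dx":-3.3,"dy":13.6,"dz":9.5,"twist":0}]' && python3 -c "
from h import *
w=cam('wrist');to((.5915,.0885,.115,100))
s=cam('side');d=cam('scene')
im=np.hstack([cv2.resize(c['img'][a:a+120,b:b+120],(400,400),interpolation=cv2.INTER_CUBIC) for c,a,b in((s,150,280),(d,200,260))]); cv2.imwrite('pics/k.png',im[:,:,::-1])"
```

```text
time: 13.22
eef_pos: [0.593, 0.0881, 0.1173]
tcp_rot: [-0.087, 0.996, -0.0, 0.001]
contact_force: [0.1, -0.2, 0.8]
opening: 0.918
finger_force: 0.0
[0.17 0.05 0.27] twist 0.0
```

View pics/k.png

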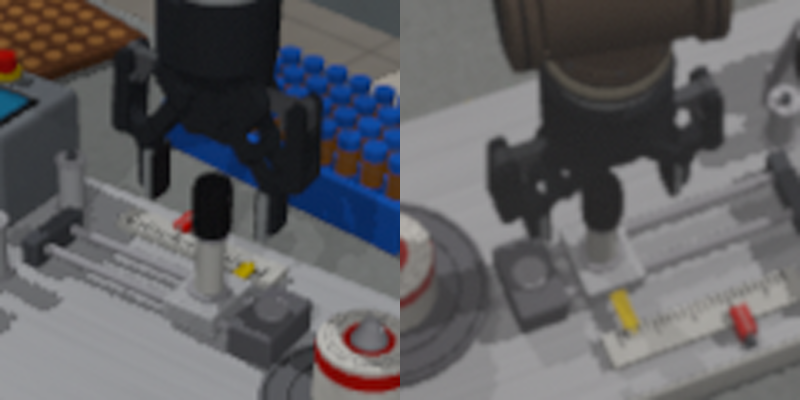

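The fingers straddle the knob along the travel with both pads clear of it. Closing.

```bash
python3 -m pendant '[{"dx":0.15,"dy":0,"dz":0.2,"twist":0},{"dx":0.15,"dy":0,"dz":0.2,"twist":0},{"dx":0.15,"dy":0,"dz":0.2,"twist":0},{"dx":0.15,"dy":0,"dz":0.2,"twist":0},{"dx":0.15,"dy":0,"dz":0.2,"twist":0},{"dx":0.15,"dy":0,"dz":0.2,"twist":0},{"dx":0.15,"dy":0,"dz":0.2,"twist":0},{"dx":0.15,"dy":0,"dz":0.2,"twist":0}]' 10 60
```

```text
time: 14.38
eef_pos: [0.5909, 0.0876, 0.1147]
tcp_rot: [-0.087, 0.996, -0.001, -0.0]
contact_force: [-2.1, -4.7, 2.7]
opening: 0.281
finger_force: 59.0
```

```bash
python3 -m pendant '[{"dx":0,"dy":0.7,"dz":0,"twist":0},{"dx":0,"dy":1.6,"dz":0,"twist":0},{"dx":0,"dy":2.5,"dz":0,"twist":0},{"dx":0,"dy":3.4,"dz":0,"twist":0},{"dx":0,"dy":4.3,"dz":0,"twist":0},{"dx":0,"dy":5.2,"dz":0,"twist":0},{"dx":0,"dy":6,"dz":0,"twist":0},{"dx":0,"dy":6.4,"dz":0,"twist":0},{"dx":0,"dy":6.4,"dz":0,"twist":0},{"dx":0,"dy":6.4,"dz":0,"twist":0}]' && cat > idx.py <<'E'
from h import *
Y=np.array([-np.sin(np.radians(10)),np.cos(np.radians(10))]); X=np.array([Y[1],-Y[0]])
print('tcpY',ctrl.get_state()['eef_pos'][:2]@Y)
for nm in('wrist','scene','side'):
    w=cam(nm); P=cloud(w).reshape(-1,3); C=w['img'].reshape(-1,3).astype(int)
    m=(P[:,2]>.045)&(P[:,2]<.09)&(np.hypot(P[:,0]-.65,P[:,1]-.13)<.09)
    for n,f in(('red',(C[:,0]>110)&(C[:,1]<70)&(C[:,2]<70)),('yel',(C[:,0]>130)&(C[:,1]>100)&(C[:,2]<80))):
        t=P[m&f]
        if len(t): y=t[:,:2]@Y; print(nm,n,len(t),np.median(t,0),'Y',y.min(),y.max(),np.median(y))
    if nm=='scene': cv2.imwrite('pics/idx.png',cv2.resize(w['img'][255:325,310:400],(720,560),interpolation=cv2.INTER_CUBIC)[:,:,::-1])
E
python3 idx.py
```

```text
time: 15.62
eef_pos: [0.5809, 0.1496, 0.1147]
tcp_rot: [-0.087, 0.996, -0.002, 0.001]
contact_force: [1.8, -8.5, 1.0]
opening: 0.277
finger_force: 59.1
tcpY 0.04643720387529002
scene red 24 [0.65755245 0.16212548 0.06203587] Y 0.0429404471371578 0.05325660659780742 0.04545776232225413
scene yel 48 [0.62137788 0.15664523 0.06215908] Y 0.04137102802980982 0.054384821980539275 0.04639722290632034
side red 23 [0.64974505 0.16398307 0.06190842] Y 0.044829015490318466 0.055798362280647905 0.04900934554302147
side yel 18 [0.62498098 0.15827511 0.06138041] Y 0.044566717420936174 0.053235009286453576 0.04848159003268723
```

View pics/idx.png

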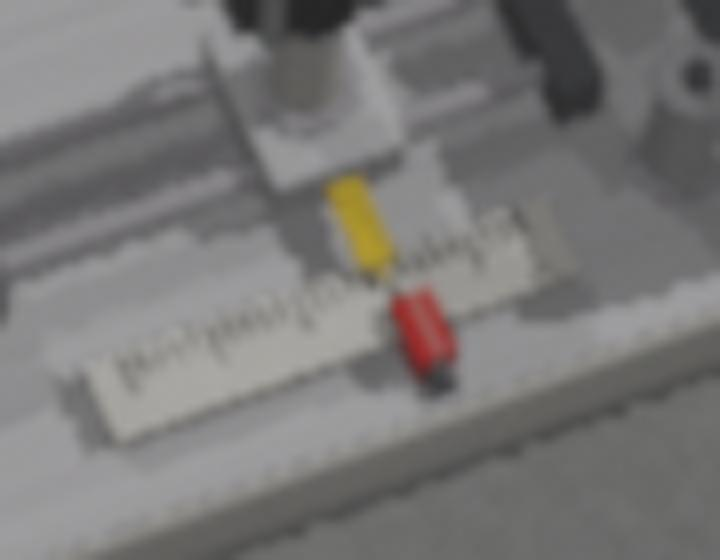

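The pointer tip is at about (358,289) in the full image and the clip's white line at about (363.5,296), nearly in line and perhaps 2–4 mm short. I'll measure it more finely with sub-pixel centroids, allowing for the clip and pointer heights.

```bash
python3 - <<'E'
from h import *
for yaw in (9,10,11):
    Y=np.array([-np.sin(np.radians(yaw)),np.cos(np.radians(yaw))])
    for nm in('scene','side'):
        w=cam(nm) if yaw==9 else W[nm]
        if yaw==9: W=globals().get('W',{}); W[nm]=w
        C=w['img'].astype(float); P=cloud(w)
        near=(np.hypot(P[...,0]-.65,P[...,1]-.14)<.07)&(P[...,2]>.04)&(P[...,2]<.1)
        r=np.clip(C[...,0]-np.maximum(C[...,1],C[...,2])-40,0,None)*near
        y=np.clip(np.minimum(C[...,0],C[...,1])-C[...,2]-30,0,None)*near
        vv,uu=np.mgrid[0:480,0:640]; o=[]
        for m in(r,y): o.append(((m*uu).sum()/m.sum(),(m*vv).sum()/m.sum()))
        a,b=[np.array([atz(w,*p,z)[:2]@Y for z in(.058,.062,.066)]) for p in o]
        print(yaw,nm,np.round(o,2).tolist(),'clip',a.round(4),'ptr',b.round(4),'diff mm',((a-b)*1000).round(1))
E
```

```text
9 scene [[362.28, 295.73], [354.7, 282.62]] clip [0.0609 0.0599 0.0589] ptr [0.0584 0.0574 0.0564] diff mm [2.5 2.5 2.5]
9 side [[336.24, 216.25], [330.54, 221.34]] clip [0.0625 0.0592 0.0558] ptr [0.061  0.0577 0.0544] diff mm [1.5 1.5 1.5]
10 scene [[362.28, 295.73], [354.7, 282.62]] clip [0.0492 0.0482 0.0471] ptr [0.0473 0.0462 0.0452] diff mm [1.9 1.9 1.9]
10 side [[336.24, 216.25], [330.54, 221.34]] clip [0.0508 0.0475 0.0443] ptr [0.0498 0.0465 0.0433] diff mm [1. 1. 1.]
11 scene [[362.28, 295.73], [354.7, 282.62]] clip [0.0375 0.0364 0.0353] ptr [0.0361 0.035  0.034 ] diff mm [1.3 1.3 1.3]
11 side [[336.24, 216.25], [330.54, 221.34]] clip [0.0391 0.0359 0.0327] ptr [0.0385 0.0353 0.0322] diff mm [0.6 0.6 0.6]
```

About 1.5 mm short and well inside the clip's ±6 mm. I'll trim by 1.5 mm, then check that it holds and that the roll and other objects are undisturbed.

```bash
python3 -m pendant '[{"dx":0,"dy":0.08,"dz":0,"twist":0},{"dx":0,"dy":0.16,"dz":0,"twist":0},{"dx":0,"dy":0.16,"dz":0,"twist":0},{"dx":0,"dy":0.16,"dz":0,"twist":0},{"dx":0,"dy":0.16,"dz":0,"twist":0},{"dx":0,"dy":0.16,"dz":0,"twist":0}]' && python3 -c "
from h import *
s=cam('side'); d=cam('scene'); P=cloud(s).reshape(-1,3); q=P[(np.hypot(P[:,0]-.583,P[:,1]+.05)<.03)&(P[:,2]>.1)&(P[:,2]<.116)]; print('roll top',np.median(q[:,2]))
cv2.imwrite('pics/end.png',np.hstack([cv2.resize(s['img'],(400,300)),cv2.resize(d['img'],(400,300))])[:,:,::-1])
"; sed -n '/^Y=/,$p' idx.py >/dev/null; python3 idx.py
```

```text
time: 16.62
eef_pos: [0.5806, 0.1509, 0.1147]
tcp_rot: [-0.087, 0.996, -0.002, 0.001]
contact_force: [2.1, -9.0, 0.6]
opening: 0.274
finger_force: 59.1
roll top 0.1092122075245604
tcpY 0.04777438211502829
scene red 25 [0.65689677 0.1620367  0.06192539] Y 0.042023785935952095 0.054569820980233184 0.04524889721527395
scene yel 48 [0.62125237 0.15799479 0.06176405] Y 0.042494351790123126 0.05307867526495578 0.047834451613341725
side red 25 [0.64803407 0.16474663 0.06175512] Y 0.04568186255741568 0.05696443761298182 0.048825567030425676
side yel 17 [0.62417368 0.1583619  0.06155951] Y 0.043322385143883174 0.05261351535656943 0.047814865721087486
```

View pics/end.png

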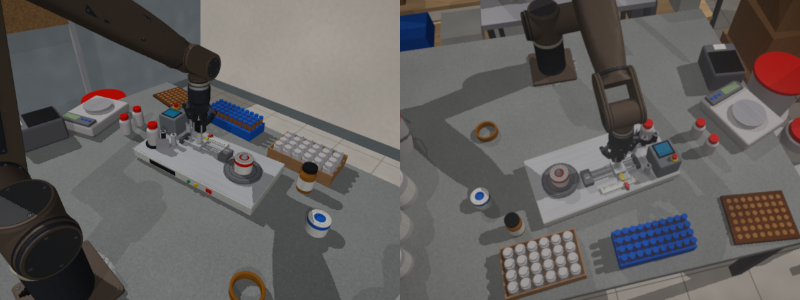

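The red roll is seated on the turntable, the pointer is at the clip with the knob held at a steady 9 N pull, and everything else stands where it was. Handing in.

```bash
python3 -c "
from plant import ctrl
print(ctrl.sign_off())"
```

```text
the job is handed in; nothing more can be done
None
```

I put the red-cored roll fully down on the turntable and handed the job in with the gripper still holding the dancer knob, its yellow pointer about 1 mm or less from the index clip's line (6 mm is allowed); nothing else was moved, and it took about 17 of the 54 s.

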